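# Find and release the latched key of the stall's lamp switch box

### The job

One of the four lamp strings of this market stall is still switched on at the grey switch box: one of the four white keys is latched down. With the fingertips, start at the key next to the round dial and tap each of the four keys lightly in turn, to feel which one is already down, without pushing any of the others in or setting off the latched one yet. Then press the latched key all the way in and let go so that it pops up, leaving all four keys up and everything else on the table where it stands.

Things in the scene. Friction and masses are not known exactly. Their poses are not given: they have to be found in the camera images.
- switch_box: grey metal switch box screwed to the table, 110 mm (x) by 310 mm (y), 60 mm high. Origin on the table under the middle of the key row; box from y = -125 to +185 mm. z up, y along the row: key centres at y = +90, +30, -30, -90 mm, x = 0. A round black dial (36 mm across, 17 mm high, not used) stands on top at y = +155 mm, so the first key is the one at y = +90 mm.
- key_a: One of four identical white push keys in a row on the box; the names are dealt to the places anew each time. Origin: on the box's top face under the key's middle, fixed, does NOT sink with the key. Cap 44 mm along the box's x, 34 mm along its y; centres 60 mm apart. Flat cap top above this origin: 14 mm when up, 9 mm when latched down, 4 mm fully in. Moves straight down.
- key_b: Another of the four identical keys (see key_a; names are dealt to places anew each time), same origin and sizes. Of all four: a key that is up starts to give at 1.5 N and sinks 1 mm more per 0.6 N, springing back when let go; 7 mm in (5.7 N) counts as pushed in. The one that is latched stands 5 mm lower and does not give at all below 4.5 N.
- key_c: Another of the four identical keys (see key_a; names are dealt to places anew each time), same origin and sizes. 
- key_d: Another of the four identical keys (see key_a; names are dealt to places anew each time), same origin and sizes. Of all four: the latched one, pressed down to 7.5 mm below the up height (about 6 N; bottom of travel at 10 mm, 7.5 N), is freed by its catch and springs up as the finger leaves.
- tape_big: big black roll of tape lying flat, a ring 84 mm across and 24 mm high; loose, origin under its centre
- tape_small: small red roll of tape lying flat, a ring 64 mm across and 18 mm high; loose, origin under its centre
- stapler: blue desk stapler, 130 mm long along its y, 34 mm wide, 40 mm high; loose, origin under its centre
- mug: blue mug, 76 mm across, 80 mm high, handle towards its +y; loose, origin under its centre
- spray: white plastic bottle with a blue cap, 70 mm across, 190 mm high; loose, origin under its centre
- bowl: steel bowl, 130 mm across, 50 mm high; loose, origin under its centre
- screwdriver: screwdriver lying on the table along its own x; loose

How it is judged:
By the outcome, as a careful person would: the job done as asked, in the order asked, and still so for the second after the job is handed in, with the robot touching nothing.
It also fails if it takes over 51 s, if anything falls off the work surface, if the arm or the gripper's body presses on something with over 40 N, if the wrist force passes 120 N, or if a joint passes its speed limit or range.

### The arm

A 6-joint arm with a two-finger parallel gripper is mounted at the origin on the work surface. World frame = base frame: x ahead of the robot, y to its left, z up, the work surface at z = 0. Lengths are in m, angles in rad, forces in N, time in s.
With the tool pointing down it reaches from about 0.3 to 0.875 m from the base axis. Payload 6.4 kg.
Tool frame: the origin (TCP) lies at the very end of the fingers, on their centre line; the grasp point (between the pads) lies 19 mm behind it; z points along the fingers, y is the line along which they close (so a half turn about z gives the same grasp; the last joint's range is limited). The gripper opens to 88 mm and grips with 3 to 60 N. Pads are 18 mm wide; open, the fingers measure 123 mm over their backs; the gripper's body (75 mm by 187 mm) begins 45 mm behind the grasp point.
Start: joints at [-1.398, 0.181, 1.607, -0, 1.354, -0.206], TCP at [0.213, -0.534, 0.239] pointing down, gripper open.
Joint ranges: [-2.99, 2.99], [-0.89, 2.07], [0.3, 2.58], [-1.14, 4.28], [0, 2.63], [-3.12, 3.12]. Speed limits (rad/s): [2.57, 2.57, 3.01, 3.14, 3.14, 3.14].

### API

Orientations are given as a rotation vector (axis times angle).
In Python, from station import get_state, snapshot, sign_off gives the robot as it stands.
- The arm moves only by the shell command python3 -m jog 'ROWS'. ROWS is JSON, a list of rows, each an object with "jaw": the closure, from -1 (fully open) to 1 (shut), so that 0 is half open; "linear": the shift along the tool's x, y, z in cm, a list of three; "twist": the turn about the tool's z in rad. In form: [{"jaw": jaw, "linear": [tx, ty, tz], "twist": twist}, ...]. A call has 1 to 12 rows; each row shifts and turns the commanded pose from where the row before left it, along the tool's axes as they then stand; what a row does not reach is not made up. A row lasts 1/8 s, in which the tool goes at most 62.5 mm and 10.7 degrees, less where a joint would pass 70% of its speed; a pose out of reach is approached as far as the arm can. A call with a gripper value outside its range is refused whole. The fingers move at their own pace and stop on an object; the grip force is fixed at half the most. Time passes only in rows, so rows that do not move let the fingers close. It gives the time, the measured TCP pose, the force, the opening and the grip force at its end, in the units of the state.
- get_state(): the state, without advancing time (a new reading comes with each control period).
- snapshot(name): name is "scene" or "top"; returns a dict with "image" (384x512x3 uint8, red, green, blue), "intrinsics" (3x3 intrinsics, pixels), "world_from_camera" (4x4, takes a point from camera to world coordinates). Camera axes: x right, y down, z forward; pixel columns grow to the right and rows downward; lengths in m; the calibration is good to about 2 mm. A picture is of the moment at which its call begins. There is no depth.
- sign_off(): hands the job in; it is judged then, once.
The state is a dict: "clock": time; "qpos": joint angles; "qd": joint speeds; "joint_torque": joint torques, N m; "position": TCP position; "orientation": TCP orientation; "ft_force": force on the tool from outside, world axes, zero at the start; "moment": the same for the moment, N m; "width": finger opening in m; "grip_force": force on a finger pad.
Only numpy, scipy, OpenCV 4.12 (cv2) and the standard library are available. Lean on these libraries where they do the work, as an engineer would, in place of code of your own. Each camera call takes 0.05 s, during which the arm holds its last target. There are 200 camera calls.

## Working session

There is one attempt and no reset: what is moved stays moved. The work goes in short steps, Python scripts to look and compute and a shell command to move; the robot and the scene stay as the last step left them, time stands still between calls to the robot, and variables do not carry over. Pictures are saved under pics/ and viewed, at most 10 in all, crops included, and the job is handed in when it is done.

```bash
mkdir -p pics
python3 - <<'E'
from station import *
import cv2
s=get_state();print(s)
for n in("scene","top"):
    d=snapshot(n);cv2.imwrite(f"pics/{n}0.png",d["image"][:,:,::-1]);print(d["intrinsics"],d["world_from_camera"])
E
```

```text
{'clock': 0.0, 'qpos': array([-1.39833854e+00,  1.81553980e-01,  1.60794010e+00, -3.83212642e-05,
        1.35379157e+00, -2.06287128e-01]), 'qd': array([ 9.84527050e-04, -1.06771360e-03, -7.01997346e-04, -7.09308437e-04,
        4.30336796e-04,  2.98798964e-05]), 'joint_torque': array([ 6.36742079e-04, -4.33870268e+01, -3.41839743e+01,  7.01063289e-02,
        3.84592800e-02, -1.30756926e-04]), 'position': array([ 0.21253211, -0.53373439,  0.23783568]), 'orientation': array([-3.08376346e+00, -5.91075592e-01,  1.37765958e-05]), 'ft_force': array([-0.939054  , -0.12810528,  0.27680062]), 'moment': array([-0.01099176, -0.00982108, -0.04466813]), 'grip_force': 0.0, 'width': 0.0881426567516014}
[[440.59776622   0.         255.6235171 ]
 [  0.         440.59776622 190.29253683]
 [  0.           0.           1.        ]] [[ 0.22287474  0.72435819 -0.65240483  1.43085177]
 [ 0.97474625 -0.15596384  0.15982811 -0.20019181]
 [ 0.01402123 -0.67155081 -0.74082583  1.12474228]
 [ 0.          0.          0.          1.        ]]
[[378.92122002   0.         251.89270019]
 [  0.         378.92122002 190.76287187]
 [  0.           0.           1.        ]] [[-0.00793371 -0.98757854  0.15692573  0.30697192]
 [-0.99994375  0.00673053 -0.0081971   0.03571708]
 [ 0.00703909 -0.15698194 -0.98757639  1.33306711]
 [ 0.          0.          0.          1.        ]]
```

View pics/scene0.png

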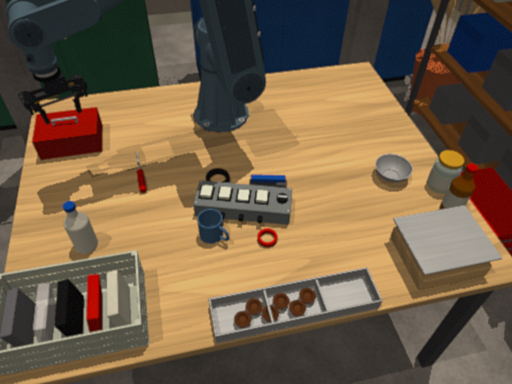

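View pics/top0.png

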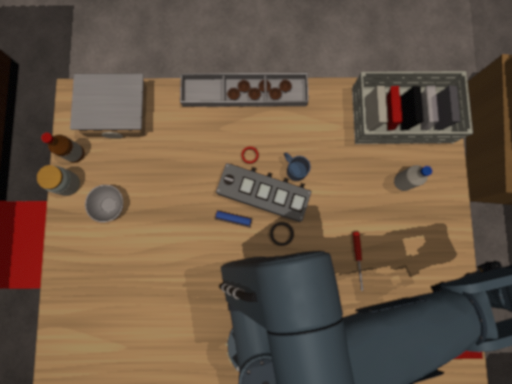

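The top view shows the box with the dial at about (229,180) and keys at about (247,186), (263,191), (280,197) and (297,202). The mug stands next to the box at (297,167), the big tape at (282,233) and the stapler at (233,218).

```bash
cat > h.py <<'E'
import numpy as np,cv2
from station import *
def ray(d,u,v,z):
    K=d["intrinsics"];T=d["world_from_camera"]
    r=T[:3,:3]@np.linalg.solve(K,[u,v,1]);o=T[:3,3]
    return o+r*(z-o[2])/r[2]
def keys(d,box):
    x0,y0,x1,y1=box
    im=d["image"][y0:y1,x0:x1];hsv=cv2.cvtColor(im,cv2.COLOR_RGB2HSV)
    m=((hsv[...,2]>165)&(hsv[...,1]<45)).astype(np.uint8)
    n,l,st,c=cv2.connectedComponentsWithStats(m)
    return [(c[i]+[x0,y0],st[i,4]) for i in range(1,n) if st[i,4]>25]
E
python3 - <<'E'
from h import *
for n,b in(("top",(215,160,315,222)),("scene",(190,175,300,215))):
    d=snapshot(n)
    P=[]
    for c,a in keys(d,b):
        p=ray(d,*c,.073);P.append(p);print(n,c.round(1),a,p.round(4))
    x0,y0,x1,y1=b;cv2.imwrite(f"pics/{n}1.png",cv2.resize(d["image"][y0:y1,x0:x1,::-1],None,fx=6,fy=6,interpolation=2))
E
```

```text
scene [206.1 189.9] 99 [ 0.4694 -0.1288  0.073 ]
scene [224.4 191.5] 103 [ 0.4887 -0.0723  0.073 ]
scene [243.  194.3] 101 [ 0.513  -0.0166  0.073 ]
scene [261.8 194.8] 104 [0.5278 0.0415 0.073 ]
```

View pics/scene1.png

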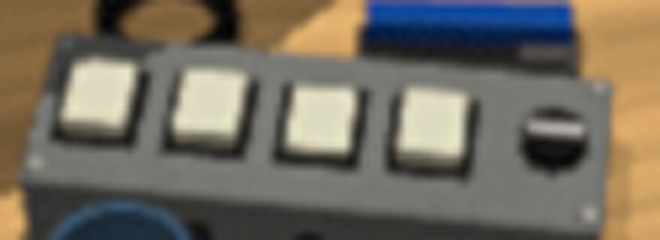

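View pics/top1.png

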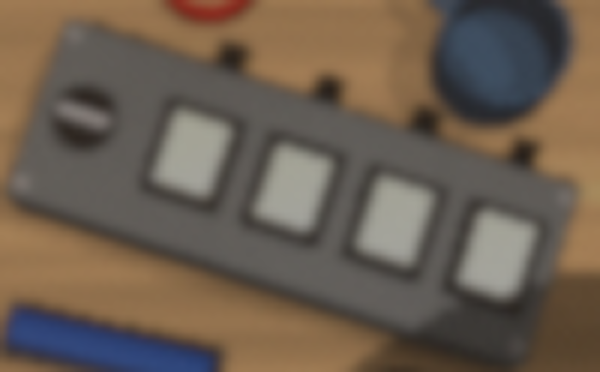

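```bash
cat >> h.py <<'E'
from scipy.spatial.transform import Rotation as R
def delta(p):
    s=get_state();M=R.from_rotvec(s["orientation"]).as_matrix()
    print("t",s["clock"],"pos",s["position"].round(4),"F",s["ft_force"].round(2),"yaw y",np.degrees(np.arctan2(M[1,1],M[0,1])).round(2))
    return (M.T@(np.array(p)-s["position"])*100).round(2)
E
python3 - <<'E'
from h import *
d=snapshot("top")
hsv=cv2.cvtColor(d["image"],cv2.COLOR_RGB2HSV)
m=((hsv[...,2]>130)&(hsv[...,1]<60)).astype(np.uint8)[160:222,215:315]
n,l,st,c=cv2.connectedComponentsWithStats(m)
P=[]
for i in range(1,n):
    if 40<st[i,4]<400: p=ray(d,*(c[i]+[215,160]),.073);P.append(p);print(c[i].round(1),st[i,4],p.round(4))
S=np.array([[.5278,.0415],[.513,-.0166],[.4887,-.0723],[.4694,-.1288]])
for u,v in[(247.5,185.5),(264.2,191.3),(280.7,197),(297.7,202.5)]:print(ray(d,u,v,.073).round(4))
v=S[0]-S[3];print("yaw",np.degrees(np.arctan2(-v[0],v[1])))
print(delta([.528,.041,.10]))
E
```

```text
[31.6 25.1] 108 [0.5267 0.0428 0.073 ]
[48.4 30.9] 108 [ 0.5064 -0.0133  0.073 ]
[65.4 36.2] 108 [ 0.488  -0.0704  0.073 ]
[82.4 41.8] 110 [ 0.4686 -0.1271  0.073 ]
[0.5253 0.0399 0.073 ]
[ 0.5051 -0.0162  0.073 ]
[ 0.4853 -0.0714  0.073 ]
[ 0.4663 -0.128   0.073 ]
yaw -18.928084932433595
t 0.25 pos [ 0.2126 -0.534   0.2383] F [ 0.16 -0.86  0.44] yaw y -68.3
[ 50.56 -41.75  13.87]
```

```bash
python3 -m jog '[{"jaw":1,"linear":[4.2,-3.5,0],"twist":0},{"jaw":1,"linear":[4.2,-3.5,0],"twist":0},{"jaw":1,"linear":[4.2,-3.5,0],"twist":0},{"jaw":1,"linear":[4.2,-3.5,0],"twist":0},{"jaw":1,"linear":[4.2,-3.5,0],"twist":0},{"jaw":1,"linear":[4.2,-3.5,0],"twist":0},{"jaw":1,"linear":[4.2,-3.5,0],"twist":0},{"jaw":1,"linear":[4.2,-3.5,0],"twist":0},{"jaw":1,"linear":[4.2,-3.5,0],"twist":0},{"jaw":1,"linear":[4.2,-3.5,0],"twist":0},{"jaw":1,"linear":[4.2,-3.5,0],"twist":0},{"jaw":1,"linear":[4.2,-3.5,0],"twist":0}]'
python3 -m jog '[{"jaw":1,"linear":[0,0,0],"twist":-0.172},{"jaw":1,"linear":[0,0,0],"twist":-0.172},{"jaw":1,"linear":[0,0,0],"twist":-0.172},{"jaw":1,"linear":[0,0,0],"twist":-0.172},{"jaw":1,"linear":[0,0,0],"twist":-0.172},{"jaw":1,"linear":[0,0,0],"twist":0},{"jaw":1,"linear":[0,0,0],"twist":0}]'
python3 -c "
from h import *
print(delta([.526,.0415,.085]))"
```

```text
clock: 1.75
position: [0.5263, 0.0441, 0.2388]
orientation: [3.085, 0.592, 0.001]
ft_force: [0.6, -0.3, 0.1]
width: 0.0003
grip_force: 0.0
clock: 2.62
position: [0.5256, 0.0424, 0.2387]
orientation: [-2.561, -1.82, 0.0]
ft_force: [-0.3, 0.3, -0.2]
width: 0.0006
grip_force: 0.0
t 2.625 pos [0.5256 0.0424 0.2387] F [-0.35  0.35 -0.22] yaw y -19.21
[-0.07  0.07 15.37]
```

```bash
python3 -m jog '[{"jaw":1,"linear":[-0.07,0.07,5],"twist":0},{"jaw":1,"linear":[0,0,5],"twist":0},{"jaw":1,"linear":[0,0,4],"twist":0},{"jaw":1,"linear":[0,0,1],"twist":0},{"jaw":1,"linear":[0,0,0],"twist":0},{"jaw":1,"linear":[0,0,0],"twist":0},{"jaw":1,"linear":[0,0,0],"twist":0}]'
python3 - <<'E'
from h import *
for n,b in(("scene",(170,130,310,230)),):
    d=snapshot(n);x0,y0,x1,y1=b
    cv2.imwrite("pics/a.png",cv2.resize(d["image"][y0:y1,x0:x1,::-1],None,fx=5,fy=5,interpolation=2))
print(delta([.526,.0415,.076]))
E
```

```text
clock: 3.5
position: [0.5273, 0.0413, 0.0904]
orientation: [2.556, 1.822, 0.003]
ft_force: [-0.3, 0.1, 0.1]
width: 0.0004
grip_force: 0.0
t 3.55 pos [0.527  0.0414 0.0901] F [-0.15  0.7   0.71] yaw y -19.03
[-0.02 -0.1   1.41]
```

View pics/a.png

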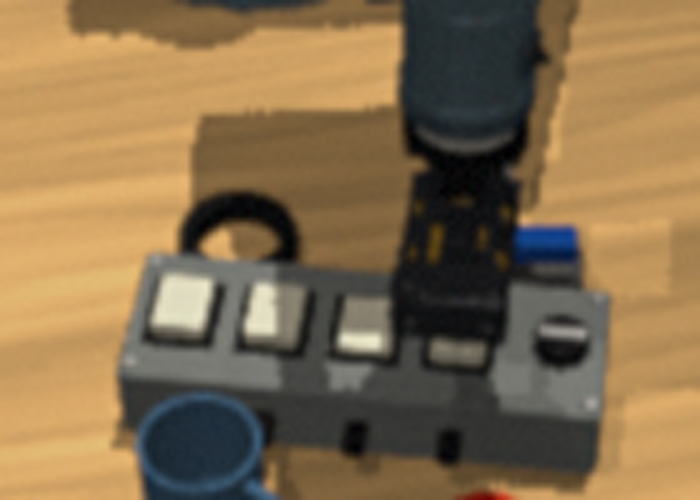

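The closed fingers sit over the first key at about (455,325) in the crop, and clear of the dial. Now I'll descend slowly.

```bash
python3 -m jog '[{"jaw":1,"linear":[0,0,0.5],"twist":0},{"jaw":1,"linear":[0,0,0.5],"twist":0},{"jaw":1,"linear":[0,0,0.2],"twist":0},{"jaw":1,"linear":[0,0,0],"twist":0},{"jaw":1,"linear":[0,0,0],"twist":0}]'
python3 -m jog '[{"jaw":1,"linear":[0,0,0.1],"twist":0},{"jaw":1,"linear":[0,0,0],"twist":0}]'
python3 -m jog '[{"jaw":1,"linear":[0,0,0.1],"twist":0},{"jaw":1,"linear":[0,0,0],"twist":0}]'
python3 -m jog '[{"jaw":1,"linear":[0,0,0.1],"twist":0},{"jaw":1,"linear":[0,0,0],"twist":0}]'
python3 -m jog '[{"jaw":1,"linear":[0,0,0.1],"twist":0},{"jaw":1,"linear":[0,0,0],"twist":0}]'
```

```text
clock: 4.18
position: [0.5261, 0.0415, 0.0767]
orientation: [-2.558, -1.824, -0.0]
ft_force: [-0.2, -0.2, 0.1]
width: 0.0005
grip_force: 0.0
clock: 4.42
position: [0.526, 0.0415, 0.0757]
orientation: [-2.558, -1.824, -0.0]
ft_force: [0.1, 0.3, -0.9]
width: 0.0005
grip_force: 0.0
clock: 4.68
position: [0.526, 0.0415, 0.0747]
orientation: [-2.558, -1.824, 0.0]
ft_force: [0.9, 0.3, 0.6]
width: 0.0006
grip_force: 0.0
clock: 4.92
position: [0.5261, 0.0415, 0.0738]
orientation: [-2.558, -1.824, -0.0]
ft_force: [-1.0, 1.0, 1.2]
width: 0.0006
grip_force: 0.8
clock: 5.18
position: [0.5261, 0.0415, 0.0727]
orientation: [2.558, 1.824, 0.0]
ft_force: [-1.1, 0.5, 1.6]
width: 0.0008
grip_force: 1.1
```

```bash
python3 -m jog '[{"jaw":1,"linear":[0,0,0.1],"twist":0},{"jaw":1,"linear":[0,0,0],"twist":0},{"jaw":1,"linear":[0,0,0],"twist":0}]'
python3 -c "
from h import *
for i in range(4): print(delta([.526,.0415,.09])); snapshot('top')"
```

```text
clock: 5.55
position: [0.5261, 0.0415, 0.0718]
orientation: [2.558, 1.824, 0.0]
ft_force: [-0.9, 0.7, 2.8]
width: 0.0005
grip_force: 1.4
t 5.55 pos [0.5261 0.0415 0.0718] F [-0.85  0.65  2.76] yaw y -19.02
[-0.   -0.01 -1.82]
t 5.6 pos [0.5261 0.0415 0.0718] F [-1.09  0.27  2.85] yaw y -19.02
[-0.   -0.01 -1.82]
t 5.65 pos [0.5261 0.0415 0.0718] F [-0.63 -0.15  2.76] yaw y -19.03
[ 0.   -0.01 -1.82]
t 5.7 pos [0.5261 0.0415 0.0718] F [-0.72 -0.32  2.84] yaw y -19.02
[-0.   -0.01 -1.82]
```

Key 1 contacts at 74 mm and gives 2.8 N at 72 mm, so it is up. On to the second key.

```bash
python3 -m jog '[{"jaw":1,"linear":[0,0,-1.5],"twist":0},{"jaw":1,"linear":[0,0,-0.5],"twist":0},{"jaw":1,"linear":[-3,0,0],"twist":0},{"jaw":1,"linear":[-3,0,0],"twist":0},{"jaw":1,"linear":[0,0,0],"twist":0},{"jaw":1,"linear":[0,0,0],"twist":0},{"jaw":1,"linear":[0,0,1],"twist":0},{"jaw":1,"linear":[0,0,0.6],"twist":0},{"jaw":1,"linear":[0,0,0],"twist":0},{"jaw":1,"linear":[0,0,0],"twist":0}]'
python3 -m jog '[{"jaw":1,"linear":[0,0,0.2],"twist":0},{"jaw":1,"linear":[0,0,0],"twist":0},{"jaw":1,"linear":[0,0,0],"twist":0}]'
python3 -m jog '[{"jaw":1,"linear":[0,0,0.2],"twist":0},{"jaw":1,"linear":[0,0,0],"twist":0},{"jaw":1,"linear":[0,0,0],"twist":0}]'
```

```text
clock: 7.0
position: [0.5065, -0.015, 0.0756]
orientation: [-2.558, -1.824, 0.0]
ft_force: [0.6, -0.2, 0.4]
width: 0.0004
grip_force: 0.0
clock: 7.38
position: [0.5066, -0.0153, 0.0738]
orientation: [2.558, 1.824, 0.0]
ft_force: [-0.1, 1.0, -0.1]
width: 0.0005
grip_force: 0.0
clock: 7.75
position: [0.5064, -0.0152, 0.0717]
orientation: [-2.558, -1.824, 0.0]
ft_force: [1.0, 0.1, -0.3]
width: 0.0004
grip_force: 0.0
```

No force at 71.7 mm, so this key is lower. I'll creep down to touch it.

```bash
python3 -m jog '[{"jaw":1,"linear":[0,0,0.2],"twist":0},{"jaw":1,"linear":[0,0,0],"twist":0},{"jaw":1,"linear":[0,0,0],"twist":0}]'
python3 -m jog '[{"jaw":1,"linear":[0,0,0.05],"twist":0},{"jaw":1,"linear":[0,0,0],"twist":0}]'
python3 -m jog '[{"jaw":1,"linear":[0,0,0.04],"twist":0},{"jaw":1,"linear":[0,0,0],"twist":0}]'
```

```text
clock: 8.12
position: [0.5065, -0.0152, 0.0697]
orientation: [-2.558, -1.824, 0.0]
ft_force: [0.2, -0.8, 0.7]
width: 0.0006
grip_force: 0.0
clock: 8.38
position: [0.5065, -0.0153, 0.0695]
orientation: [2.558, 1.824, 0.0]
ft_force: [-2.1, -0.1, 3.2]
width: 0.0005
grip_force: 1.7
clock: 8.62
position: [0.5065, -0.0153, 0.069]
orientation: [2.558, 1.824, 0.0]
ft_force: [-2.5, 0.5, 5.0]
width: 0.0005
grip_force: 2.4
```

Firm contact at 69 mm with no give, so key 2 is the latched one. Now tapping keys 3 and 4.

```bash
python3 -m jog '[{"jaw":1,"linear":[0,0,-1.5],"twist":0},{"jaw":1,"linear":[0,0,-0.8],"twist":0},{"jaw":1,"linear":[-3,0,0],"twist":0},{"jaw":1,"linear":[-3,0,0],"twist":0},{"jaw":1,"linear":[0,0,0],"twist":0},{"jaw":1,"linear":[0,0,0],"twist":0},{"jaw":1,"linear":[0,0,1],"twist":0},{"jaw":1,"linear":[0,0,0.6],"twist":0},{"jaw":1,"linear":[0,0,0],"twist":0},{"jaw":1,"linear":[0,0,0],"twist":0}]'
python3 -m jog '[{"jaw":1,"linear":[0,0,0.2],"twist":0},{"jaw":1,"linear":[0,0,0],"twist":0},{"jaw":1,"linear":[0,0,0],"twist":0}]'
python3 -m jog '[{"jaw":1,"linear":[0,0,0.15],"twist":0},{"jaw":1,"linear":[0,0,0],"twist":0},{"jaw":1,"linear":[0,0,0],"twist":0}]'
```

```text
clock: 9.88
position: [0.4869, -0.0717, 0.0756]
orientation: [-2.557, -1.824, 0.0]
ft_force: [0.7, -0.3, -0.3]
width: 0.0005
grip_force: 0.0
clock: 10.25
position: [0.4872, -0.072, 0.074]
orientation: [2.558, 1.823, 0.001]
ft_force: [0.5, 0.6, 2.1]
width: 0.0003
grip_force: 0.7
clock: 10.62
position: [0.4872, -0.072, 0.0725]
orientation: [2.558, 1.824, 0.001]
ft_force: [0.3, 1.2, 3.1]
width: 0.0002
grip_force: 1.2
```

Key 3 is up: contact at 74 mm, and it gives.

```bash
python3 -m jog '[{"jaw":1,"linear":[0,0,-1.5],"twist":0},{"jaw":1,"linear":[0,0,-0.4],"twist":0},{"jaw":1,"linear":[-3,0,0],"twist":0},{"jaw":1,"linear":[-3,0,0],"twist":0},{"jaw":1,"linear":[0,0,0],"twist":0},{"jaw":1,"linear":[0,0,0],"twist":0},{"jaw":1,"linear":[0,0,1],"twist":0},{"jaw":1,"linear":[0,0,0.6],"twist":0},{"jaw":1,"linear":[0,0,0],"twist":0},{"jaw":1,"linear":[0,0,0],"twist":0}]'
python3 -m jog '[{"jaw":1,"linear":[0,0,0.15],"twist":0},{"jaw":1,"linear":[0,0,0],"twist":0},{"jaw":1,"linear":[0,0,0],"twist":0}]'
python3 -m jog '[{"jaw":1,"linear":[0,0,0.15],"twist":0},{"jaw":1,"linear":[0,0,0],"twist":0},{"jaw":1,"linear":[0,0,0],"twist":0}]'
```

```text
clock: 11.88
position: [0.4673, -0.1285, 0.0751]
orientation: [-2.557, -1.824, 0.0]
ft_force: [0.6, -0.4, 0.1]
width: 0.0006
grip_force: 0.0
clock: 12.25
position: [0.4676, -0.1288, 0.074]
orientation: [2.558, 1.824, 0.001]
ft_force: [-0.2, 0.4, 1.2]
width: 0.0004
grip_force: 0.7
clock: 12.62
position: [0.4676, -0.1288, 0.0724]
orientation: [2.558, 1.824, 0.0]
ft_force: [-0.2, 0.3, 1.8]
width: 0.0002
grip_force: 1.2
```

Key 4 is up too. Back to key 2 to press it fully in.

```bash
python3 -m jog '[{"jaw":1,"linear":[0,0,-1.5],"twist":0},{"jaw":1,"linear":[0,0,-0.5],"twist":0},{"jaw":1,"linear":[4,0,0],"twist":0},{"jaw":1,"linear":[4,0,0],"twist":0},{"jaw":1,"linear":[4,0,0],"twist":0},{"jaw":1,"linear":[0,0,0],"twist":0},{"jaw":1,"linear":[0,0,0],"twist":0},{"jaw":1,"linear":[0,0,1],"twist":0},{"jaw":1,"linear":[0,0,1],"twist":0},{"jaw":1,"linear":[0,0,0],"twist":0},{"jaw":1,"linear":[0,0,0],"twist":0}]'
python3 -m jog '[{"jaw":1,"linear":[0,0,0.2],"twist":0},{"jaw":1,"linear":[0,0,0.2],"twist":0},{"jaw":1,"linear":[0,0,0.2],"twist":0},{"jaw":1,"linear":[0,0,0.1],"twist":0},{"jaw":1,"linear":[0,0,0],"twist":0},{"jaw":1,"linear":[0,0,0],"twist":0}]'
python3 -m jog '[{"jaw":1,"linear":[0,0,0.1],"twist":0},{"jaw":1,"linear":[0,0,0],"twist":0},{"jaw":1,"linear":[0,0,0],"twist":0}]'
```

```text
clock: 14.0
position: [0.5064, -0.0155, 0.0721]
orientation: [-2.558, -1.823, 0.0]
ft_force: [0.6, 0.2, 0.1]
width: 0.0004
grip_force: 0.0
clock: 14.75
position: [0.5068, -0.0153, 0.066]
orientation: [2.557, 1.824, 0.0]
ft_force: [-2.3, 0.6, 6.3]
width: 0.0003
grip_force: 3.1
clock: 15.12
position: [0.5068, -0.0153, 0.065]
orientation: [2.557, 1.824, 0.0]
ft_force: [-3.0, -0.1, 7.6]
width: 0.0005
grip_force: 3.4
```

```bash
python3 -m jog '[{"jaw":1,"linear":[0,0,0.1],"twist":0},{"jaw":1,"linear":[0,0,0.05],"twist":0},{"jaw":1,"linear":[0,0,0],"twist":0}]'
python3 -m jog '[{"jaw":1,"linear":[0,0,-0.5],"twist":0},{"jaw":1,"linear":[0,0,-1],"twist":0},{"jaw":1,"linear":[0,0,-3],"twist":0},{"jaw":1,"linear":[0,0,-5],"twist":0},{"jaw":1,"linear":[0,0,-5],"twist":0},{"jaw":1,"linear":[0,-5,-2],"twist":0},{"jaw":1,"linear":[0,-5,0],"twist":0},{"jaw":1,"linear":[0,-5,0],"twist":0},{"jaw":1,"linear":[0,0,0],"twist":0},{"jaw":1,"linear":[0,0,0],"twist":0}]'
python3 - <<'E'
from h import *
d=snapshot("scene");x0,y0,x1,y1=170,150,310,260
cv2.imwrite("pics/b.png",cv2.resize(d["image"][y0:y1,x0:x1,::-1],None,fx=5,fy=5,interpolation=2))
E
```

```text
clock: 15.5
position: [0.5069, -0.0154, 0.0643]
orientation: [2.557, 1.824, 0.0]
ft_force: [-6.3, 1.4, 15.3]
width: 0.0007
grip_force: 7.4
clock: 16.75
position: [0.3654, 0.0334, 0.2284]
orientation: [2.557, 1.823, 0.002]
ft_force: [0.2, 0.4, -0.7]
width: 0.0002
grip_force: 0.0
```

View pics/b.png

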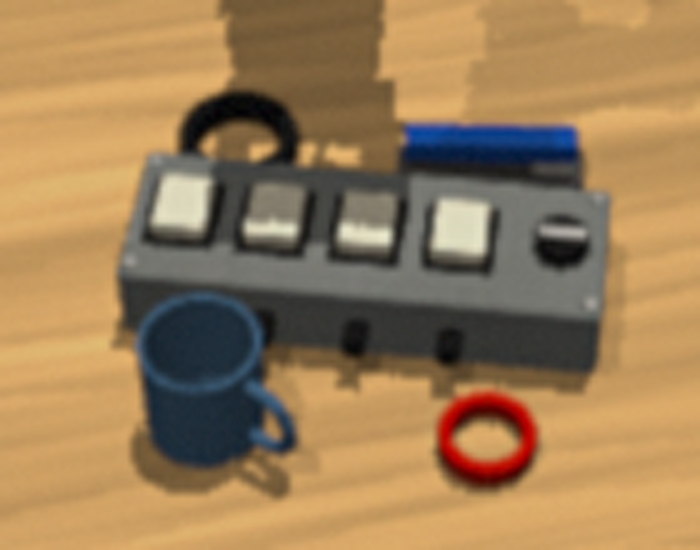

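The picture shows the key tops in line at about y = 172, 180, 188 and 197 in the crop, evenly stepped, so all four keys are up. The mug, both tapes and the stapler have not moved.

```bash
python3 -c "
from station import *
print(sign_off())"
```

```text
the job is handed in; nothing more can be done
None
```

I tapped all four keys in order from the dial and found the second one latched; I pressed it fully in and it popped up, so all four keys look up in the last picture, nothing around the box has moved, and the job is handed in.

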